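# Stack the seasoning tins and lift the pile off the trivet

## Robot

A 6-joint arm with a two-finger parallel gripper is mounted at the origin on the work surface. World frame = base frame: x ahead of the robot, y to its left, z up, the work surface at z = 0. Lengths are in m, angles in rad, forces in N, time in s.
With the tool pointing down it reaches from about 0.4 to 0.825 m from the base axis. Payload 7 kg.
Tool frame: the origin (TCP) lies midway between the tips of the shut fingers; the grasp point (between the pads) lies 19 mm behind it; z points along the fingers, y is the line along which they close (so a half turn about z gives the same grasp; the last joint's range is limited). The gripper opens to 85 mm and grips with 20 to 120 N. Pads are 22 mm wide; open, the fingers measure 114 mm over their backs; the gripper's body (76 mm by 85 mm) begins 54 mm behind the grasp point. The pads swing forward as they close: fully open they stand 13 mm farther back than shut.
Start: joints at [1.466, 0.359, 0.012, 0, -1.224, -0.288], TCP at [0.258, 0.624, 0.231] pointing down, gripper open.
Joint ranges: [-3.07, 3.07], [-1.43, 2.12], [-1.02, 1.25], [-3.03, 1.67], [-3.05, -0], [-3.03, 3.03]. Speed limits (rad/s): [2.39, 2.39, 3.01, 3.14, 3.14, 3.14].

## Interface

Orientations are given as a unit quaternion [w, x, y, z].
In Python, from plant import bot gives the robot as it stands.
- The arm moves only by the shell command python3 -m inch 'ROWS'. ROWS is JSON, a list of rows, each a list of 3 entries, a list of its own where there are three numbers: the opening, from 0 (shut) to 1 (fully open), then the shift along the tool's x, y, z in mm, then the turn about the tool's z in degrees. In form: [[jaw, [x, y, z], turn], ...]. A call has 1 to 12 rows; each row is the pose to reach, as a shift and turn from the pose commanded when the call began, along the tool's axes at that moment; what a row does not reach only later rows make up. A row lasts 1/10 s, in which the tool goes at most 50 mm and 8.59 degrees, less where a joint would pass 70% of its speed; a pose out of reach is approached as far as the arm can. A call with a gripper value outside its range is refused whole. The fingers move at their own pace and stop on an object; the grip force is fixed at half the most. Time passes only in rows, so rows that repeat a pose let the fingers close. It gives the time, the measured TCP pose, the force, the opening and the grip force at its end, in the units of the state.
- bot.sense(): the state, without advancing time (a new reading comes with each control period).
- bot.get_image(name): name is "scene" or "top"; returns (picture, depth): 384x512x3 uint8, red, green, blue; 384x512 float32, m along the optical axis (not along the pixel's ray), 0 where there is no reading.
- bot.camera_params(name): a dict with "K" (3x3 intrinsics, pixels), "T" (4x4, takes a point from camera to world coordinates). Camera axes: x right, y down, z forward; pixel columns grow to the right and rows downward; lengths in m; the calibration is good to about 2 mm. A picture is of the moment at which its call begins. camera_params takes no time and is no camera call.
- bot.hand_in(): hands the job in; it is judged then, once.
Trained networks look in the newest picture that a camera, given by its name, has taken for a name from the list of things; names that differ only in an ending like _2 or _b are one class to them, and where a whole thing is asked for, a point or a joint stands for the part that bears it (a point fixed in the world has none). Each returns a list of dicts, best first, with "p" (0 to 1); they miss things now and then, are a little off and sometimes report something else, mostly with a low value. They report only what shows in the picture. A call takes as long as a camera call. They do not tell look-alikes from the thing itself.
- bot.masks_of(camera, query): "pixels" (384x512 bool, what is visible of it) and "xy" ([column, row] in pixels, amid what is visible of it).
- bot.pinpoint(camera, query): "xy" ([column, row] in pixels: a listed point, or the origin of a listed thing).
The state is a dict: "time_s": time; "joint_pos": joint angles; "joint_vel": joint speeds; "tau": joint torques, N m; "position": TCP position; "orientation": TCP orientation; "contact_force": force on the tool from outside, world axes, zero at the start; "ft_torque": the same for the moment, N m; "grip_width": opening from 0.0 (shut) to 1.0 (fully open); "grasp_force": force on a finger pad.
Only numpy, scipy, OpenCV 4.12 (cv2) and the standard library are available. Lean on these libraries where they do the work, as an engineer would, in place of code of your own. Each camera call takes 0.05 s, during which the arm holds its last target. There are 200 camera calls.

## Task

Set the seasoning tin that lies on the counter squarely on top of the like one lying on the gray trivet, and let go of it, so that they make one neat pile on the trivet. Then take hold of the pile and lift both tins together straight up, roughly 15 cm clear of the trivet, and finish still holding them there above the trivet, level and still, so that I can wipe under them. Keep the tins right way up and leave the jar, the sifter and the dish alone.

Things in the scene. Friction and masses are not known exactly. Their poses are not given: they have to be found in the camera images.
- tin_resting: The lower tin: flat closed stainless tin, 96 mm long (its x), 56 mm wide (its y), 26 mm high, flat top and bottom, about 0.16 kg. Lies on the trivet near its middle at any yaw. Origin at the centre of its underside, z up. Rigid, may be gripped across its 56 mm width.
- tin_loose: The other tin, same make and size (96 x 56 x 26 mm, x long, y wide, about 0.16 kg, origin at the centre of its underside, z up). Starts flat on the counter at any yaw, by itself. It simply rests on the lower tin when stacked (no nesting); either end may face either way.
- trivet: Round flat gray silicone trivet, 170 mm across, 8 mm thick, fixed to the counter. Origin at the centre of its underside on the counter surface (height 0), z up. The slow cooker (300 mm across, 236 mm high, fixed) stands at the counter's right-hand (-y) side, and a fixed plastic flip-top bin (146 x 186 mm, 118 mm high) at its left-hand (+y) side, both over 200 mm from trivet and tins.
- jar: Bystander: twist-cap glass jar, 76 mm across, 110 mm high. Origin at the centre of its underside.
- sifter: Bystander: round stainless sifter, an open cup 90 mm across, 75 mm high, with a side handle reaching 82 mm from its axis along its x. Origin at the centre of its underside.
- dish: Bystander: round white ceramic dish, 136 mm across, 45 mm high. Origin at the centre of its underside.
There are look-alikes about, which are no part of the job. Several things look just like the trivet: the one meant starts farthest to the robot's left.

How it is judged:
On the way:
1. the loose tin rests squarely on the lower tin, which still lies on the trivet, and the gripper has let go (x of tin_loose in the frame of tin_resting between -0.009 and 0.009 m and y of tin_loose in the frame of tin_resting between -0.009 and 0.009 m and z of tin_loose in the frame of tin_resting between 0.022 and 0.03 m and angle between the x axis of tin_resting and the x axis of tin_loose, either way round below 0.15 rad and angle between the z axis of tin_resting and the z axis of tin_loose, either way round below 0.1 rad and horizontal distance between tin_resting and trivet below 0.05 m and z of tin_resting in the frame of trivet below 0.012 m and contact force between tin_loose and the fingers below 0.05 N and linear speed of tin_loose below 0.02 m/s), for 0.2 s.
At the end, for the whole second after the job is handed in: Both tins are held by the gripper, the lower one's underside 9 to 22 cm above the trivet's top and within 8 cm of its centre line, level within 0.1 rad, under 2 cm/s, the upper tin on the lower within 9 mm each way and 0.15 rad of square; off the trivet (x of tin_loose in the frame of tin_resting between -0.009 and 0.009 m and y of tin_loose in the frame of tin_resting between -0.009 and 0.009 m and z of tin_loose in the frame of tin_resting between 0.022 and 0.03 m and angle between the x axis of tin_resting and the x axis of tin_loose, either way round below 0.15 rad and angle between the z axis of tin_resting and the z axis of tin_loose, either way round below 0.1 rad and z of tin_resting in the frame of trivet between 0.1 and 0.23 m and horizontal distance between tin_resting and trivet below 0.08 m and angle between each of tin_resting, tin_loose's own z axis and vertical below 0.1 rad and linear speed of each of tin_resting, tin_loose below 0.02 m/s and angular speed of tin_resting below 0.15 rad/s and contact force between tin_resting and the fingers above 1 N and contact force between tin_resting and trivet below 0.05 N); the arm keeps its last pose, push and grip.
It fails at once if a tin is tipped over (angle between any of tin_resting, tin_loose's own z axis and vertical above 0.5 rad).
It fails at once if the jar is disturbed (distance of jar from where it was at the start of the episode above 0.03 m).
It fails at once if the sifter is disturbed (distance of sifter from where it was at the start of the episode above 0.03 m).
It fails at once if the dish is disturbed (distance of dish from where it was at the start of the episode above 0.03 m).
It also fails if it takes over 58 s, if anything falls off the work surface, if the arm or the gripper's body presses on something with over 40 N, if the wrist force passes 120 N, or if a joint passes its speed limit or range.

## Working session

There is one attempt and no reset: what is moved stays moved. The work goes in short steps, Python scripts to look and compute and a shell command to move; the robot and the scene stay as the last step left them, time stands still between calls to the robot, and variables do not carry over. Pictures are saved under pics/ and viewed, at most 10 in all, crops included, and the job is handed in when it is done.

```bash
mkdir -p pics; python3 - <<'E'
from plant import bot
import cv2,numpy as np
s=bot.sense();print({k:np.round(s[k],3).tolist() for k in('time_s','position','orientation','grip_width')})
ims=[]
for c in("scene","top"):
    p,d=bot.get_image(c);ims.append(p);P=bot.camera_params(c);print(c,np.round(P["K"],1).tolist(),np.round(P["T"],3).tolist())
    np.savez(c+".npz",p=p,d=d)
cv2.imwrite("pics/scene0.png",ims[0][...,::-1]);cv2.imwrite("pics/top0.png",ims[1][...,::-1])
E
```

```text
{'time_s': 0.0, 'position': [0.258, 0.623, 0.23], 'orientation': [0.001, 0.981, -0.195, -0.0], 'grip_width': 1.002}
scene [[380.4, 0.0, 256.4], [0.0, 380.4, 196.0], [0.0, 0.0, 1.0]] [[0.379, 0.641, -0.667, 1.18], [0.925, -0.278, 0.259, -0.293], [-0.019, -0.715, -0.699, 0.764], [0.0, 0.0, 0.0, 1.0]]
top [[357.0, 0.0, 253.5], [0.0, 357.0, 188.3], [0.0, 0.0, 1.0]] [[0.003, -0.999, 0.054, 0.449], [-1.0, -0.003, -0.011, -0.023], [0.012, -0.054, -0.998, 1.087], [0.0, 0.0, 0.0, 1.0]]
```

View pics/scene0.png

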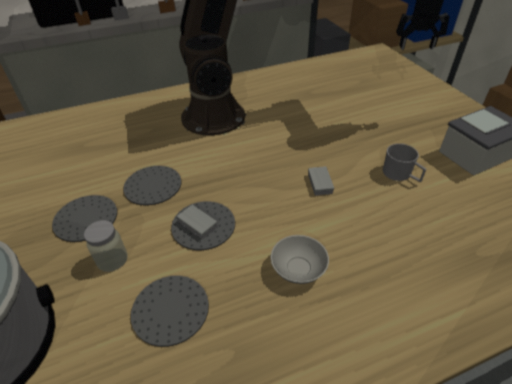

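View pics/top0.png

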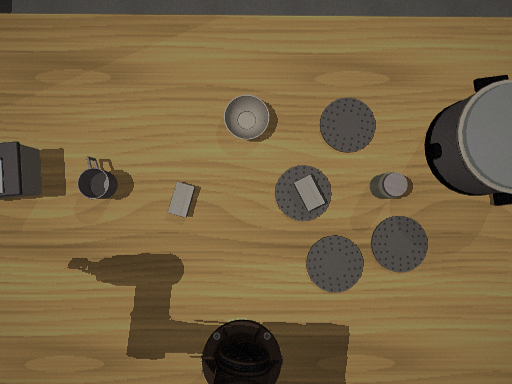

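The top view shows the loose tin at (182,199) and the resting tin at (310,192), on the trivet at (303,193). That trivet is the leftmost of the four, so it's the one meant. The jar is at (390,185), the sifter at (98,183) and the dish at (247,118).

```bash
cat > h.py <<'E'
from plant import bot
import cv2,numpy as np
def cloud(c,d):
    P=bot.camera_params(c);v,u=np.mgrid[:384,:512]
    r=np.stack([u,v,np.ones_like(u)],-1)@np.linalg.inv(P["K"]).T*d[...,None]
    return r@P["T"][:3,:3].T+P["T"][:3,3]
def proj(c,p):
    P=bot.camera_params(c);q=np.linalg.inv(P["T"])@np.r_[p,1];q=P["K"]@q[:3];return q[:2]/q[2]
def tin(c,d,near,zlo,zhi,rad=.075):
    "rectangle through the points of the top face: centre, yaw of long side, sizes (mm)"
    X=cloud(c,d);m=(d>0)&(X[...,2]>zlo)&(X[...,2]<zhi)&(np.hypot(X[...,0]-near[0],X[...,1]-near[1])<rad)
    q=X[m];r=cv2.minAreaRect((q[:,:2]*1000).astype(np.float32));b=cv2.boxPoints(r)
    e=[b[1]-b[0],b[2]-b[1]];l=max(e,key=np.linalg.norm)
    return np.round(r[0],1),round(float(np.degrees(np.arctan2(l[1],l[0])))%180,1),np.round(sorted(r[1]),1),np.round(np.median(q[:,2])*1000,1),len(q),np.round(q[:,:2].mean(0)*1000,1)
E
python3 - <<'E'
from h import *
D={c:np.load(c+".npz")["d"] for c in("top","scene")}
X=cloud("top",D["top"])
for n,(u,v) in dict(loose=(182,199),rest=(310,192),table=(220,230),armshadow=(170,268),triv=(285,200),jar=(396,184),sift=(98,183),dish=(247,120)).items():print(n,np.round(X[v,u],3))
L=X[199,182];R=X[192,310]
for c in D:
    print(c,"loose",tin(c,D[c],L,.016,.036));print(c,"rest",tin(c,D[c],R,.022,.044))
for c in D:
    for q in("tin_loose","trivet"):
        bot.get_image(c) 
        for k in bot.pinpoint(c,q)[:6]:print(c,q,np.round(k["xy"],1),round(k["p"],2))
    print(proj(c,np.r_[L[:2],0]),proj(c,np.r_[R[:2],.008]))
E
```

```text
loose [0.474 0.176 0.03 ]
rest [ 0.496 -0.202  0.034]
table [0.381 0.066 0.001]
armshadow [ 0.267  0.215 -0.002]
triv [ 0.472 -0.131  0.007]
jar [ 0.515 -0.426  0.112]
sift [0.522 0.436 0.003]
dish [ 0.716 -0.015  0.01 ]
top loose (array([473.7, 180.4]), 164.7, array([56.5, 95.6]), np.float64(25.9), 617, array([473.4, 179.8]))
top rest (array([ 494.2, -199.1]), 27.1, array([56.4, 95.4]), np.float64(34.2), 618, array([ 494.4, -198.4]))
scene loose (array([474.7, 181.8]), 164.7, array([56.6, 98.9]), np.float64(25.7), 472, array([479.9, 179.3]))
scene rest (array([ 496.2, -197.5]), 26.8, array([57.1, 97.3]), np.float64(33.5), 664, array([ 500.3, -198. ]))
top tin_loose [181.3 201.3] 0.73
top tin_loose [307.2 191.6] 0.36
top trivet [331.9 261.1] 0.94
top trivet [400.3 241. ] 0.82
top trivet [351.3 125.6] 0.68
top trivet [300.8 188.6] 0.67
[183.87814624 199.24170286] [308.54234587 192.37716358]
scene tin_loose [320.3 186.6] 0.69
scene trivet [168.8 313.1] 0.95
scene trivet [ 85.9 216.5] 0.84
scene trivet [149.6 185.1] 0.81
scene trivet [204.7 224.7] 0.8
[317.64188793 183.56546477] [195.82135258 224.82135715]
```

```bash
cat >> h.py <<'E'
from scipy.spatial.transform import Rotation as Ro
def go(x,y,z,ya):
    "shift (tool axes, mm) and turn (deg) to TCP x,y,z mm with tool y along world yaw ya (mod 180)"
    s=bot.sense();o=np.array(s["orientation"]);M=Ro.from_quat(o[[1,2,3,0]]).as_matrix();p=np.array(s["position"])*1000
    cur=np.degrees(np.arctan2(M[1,1],M[0,1]));t=-((ya-cur+90)%180-90)
    print("t",round(s["time_s"],2),"pos",np.round(p,1),"tooly",round(cur,1),"tilt",np.round(M[:,2],3),"F",np.round(s["contact_force"],1),"w",round(s["grip_width"],3),"gf",np.round(s["grasp_force"],1),"j",np.round(s["joint_pos"],2))
    print("shift",np.round(M.T@(np.array([x,y,z])-p),1),"turn",round(t,1))
E
python3 -c "
from h import *
go(474,181,140,74.7)"
```

```text
t 0.5 pos [258.4 623.5 231.2] tooly -112.5 tilt [-0. -0. -1.] F [-0.5 -0.3 -0.2] w 0.999 gf 0.0 j [ 1.47  0.36  0.01 -0.   -1.22 -0.29]
shift [368.6 326.3  91.3] turn -7.2
```

```bash
python3 -m inch '[[1,[31,27,0],0],[1,[62,54,0],-2],[1,[93,82,0],-4],[1,[124,109,0],-7.2],[1,[155,137,10],-7.2],[1,[186,164,20],-7.2],[1,[217,191,30],-7.2],[1,[248,219,45],-7.2],[1,[279,246,60],-7.2],[1,[310,273,75],-7.2],[1,[341,300,85],-7.2],[1,[368.6,326.3,91],-7.2]]'
python3 -m inch '[[1,[0,0,0],0],[1,[0,0,0],0]]'
python3 -c "
from h import *
go(474,181,2,74.7)"
```

```text
time_s: 1.7
position: [0.4744, 0.1792, 0.1397]
orientation: [0.0, 0.991, -0.133, -0.0]
contact_force: [1.0, 0.6, 1.2]
grip_width: 1.003
grasp_force: 0.0
time_s: 1.9
position: [0.4744, 0.1802, 0.1403]
orientation: [0.0, 0.991, -0.134, 0.0]
contact_force: [-0.3, 0.1, 0.1]
grip_width: 1.001
grasp_force: 0.0
t 1.9 pos [474.4 180.2 140.3] tooly -105.4 tilt [ 0. -0. -1.] F [-0.3  0.1  0.1] w 1.001 gf 0.0 j [ 0.75  0.17 -0.48  0.   -0.93  0.55]
shift [ -0.6  -0.6 138.3] turn -0.1
```

```bash
python3 -m inch '[[1,[0,0,20],0],[1,[0,0,45],0],[1,[0,0,65],0],[1,[0,0,85],0],[1,[0,0,100],0],[1,[0,0,112],0],[1,[0,0,122],0],[1,[0,0,129],0],[1,[0,0,134],0],[1,[0,0,137],0],[1,[0,0,137],0]]'
python3 - <<'E'
from h import *
go(474,181,2,74.7)
p,d=bot.get_image("scene");cv2.imwrite("pics/s1.png",cv2.resize(p[100:260,230:430,::-1],(800,640)[:2])[:600])
E
```

```text
time_s: 3.0
position: [0.474, 0.181, 0.0032]
orientation: [0.0, 0.991, -0.133, -0.0]
contact_force: [0.3, 0.3, 0.5]
grip_width: 1.001
grasp_force: 0.0
t 3.0 pos [474.  181.    3.2] tooly -105.3 tilt [-0. -0. -1.] F [0.3 0.3 0.5] w 1.001 gf 0.0 j [ 0.75  0.36 -0.62  0.   -0.59  0.55]
shift [-0.   0.   1.2] turn -0.0
```

View pics/s1.png

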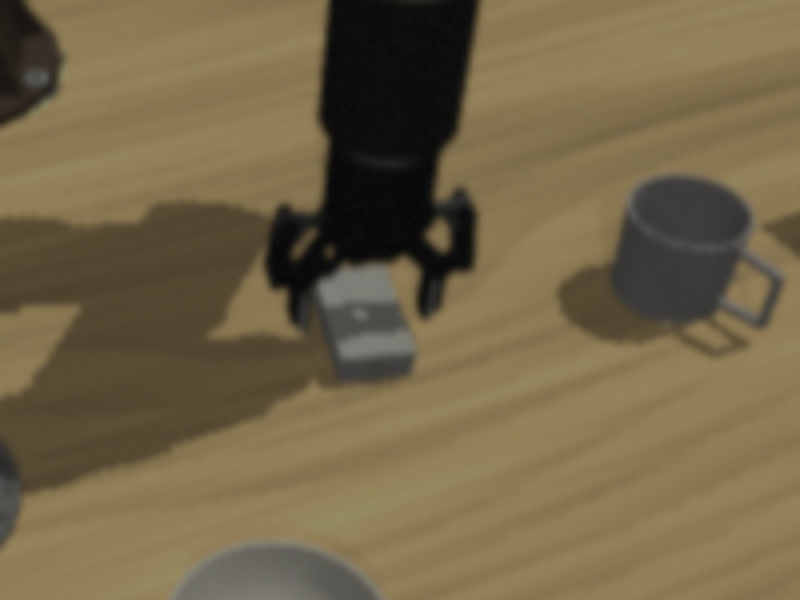

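The fingers, at crop pixels (300,310) and (430,300), stand either side of the loose tin, centred and square to it. I'll close and lift.

```bash
python3 -m inch '[[0,[0,0,0],0],[0,[0,0,0],0],[0,[0,0,0],0],[0,[0,0,0],0],[0,[0,0,0],0],[0,[0,0,0],0],[0,[0,0,0],0],[0,[0,0,0],0]]'
python3 -m inch '[[0,[0,0,-5],0],[0,[0,0,-15],0],[0,[0,0,-30],0],[0,[0,0,-50],0],[0,[0,0,-75],0],[0,[0,0,-100],0],[0,[0,0,-120],0],[0,[0,0,-135],0],[0,[0,0,-142],0],[0,[0,0,-147],0],[0,[0,0,-147],0]]'
python3 - <<'E'
from h import *
go(494.5,-198.5,150,117)
p,d=bot.get_image("scene");cv2.imwrite("pics/s2.png",cv2.resize(p[50:230,200:440,::-1],(800,600)))
E
```

```text
time_s: 3.85
position: [0.4744, 0.1813, 0.004]
orientation: [-0.0, 0.991, -0.133, 0.0]
contact_force: [-1.3, 0.5, 6.2]
grip_width: 0.638
grasp_force: 63.9
time_s: 4.95
position: [0.474, 0.181, 0.1506]
orientation: [-0.0, 0.991, -0.133, 0.0]
contact_force: [0.6, -0.2, -1.9]
grip_width: 0.639
grasp_force: 63.8
t 4.95 pos [474.  181.  150.6] tooly -105.3 tilt [ 0.  0. -1.] F [ 0.6 -0.2 -1.9] w 0.639 gf 63.8 j [ 0.75  0.15 -0.47 -0.   -0.95  0.55]
shift [120.  360.6   0.5] turn -42.3
```

View pics/s2.png

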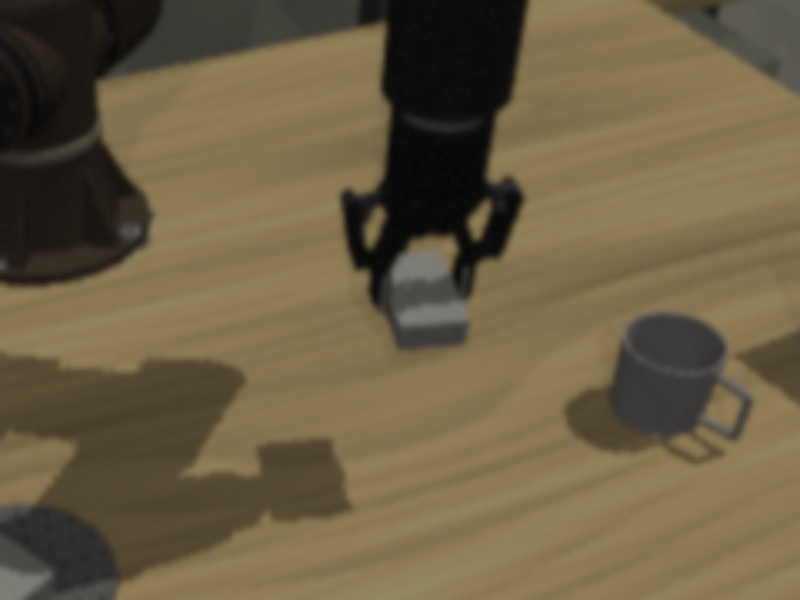

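The tin is held level, at about (430,300) in the crop. Now I'll carry it to above the resting tin.

```bash
python3 -m inch '[[0,[5,15,0],-2],[0,[15,45,0],-5],[0,[27,80,0],-9],[0,[40,120,0],-14],[0,[53,160,0],-19],[0,[67,200,0],-24],[0,[80,240,0],-29],[0,[93,280,0],-34],[0,[104,312,0],-38],[0,[112,338,0],-41],[0,[118,354,0],-42.3],[0,[120,360.6,0],-42.3]]'
python3 -m inch '[[0,[0,0,0],0],[0,[0,0,0],0],[0,[0,0,0],0]]'
python3 - <<'E'
from h import *
p,d=bot.get_image("scene");np.savez("s3.npz",p=p,d=d)
print("rest",tin("scene",d,[.495,-.198],.022,.044))
print("held",tin("scene",d,[.495,-.198],.14,.185,.07))
p,d=bot.get_image("top");print("rest",tin("top",d,[.495,-.198],.022,.044));print("held",tin("top",d,[.495,-.198],.14,.185,.07))
go(494.5,-198.5,37,117)
E
```

```text
time_s: 6.2
position: [0.4939, -0.1999, 0.149]
orientation: [-0.0, 0.973, 0.233, -0.001]
contact_force: [1.1, 0.0, -2.1]
grip_width: 0.642
grasp_force: 63.9
time_s: 6.5
position: [0.4945, -0.1977, 0.1502]
orientation: [-0.0, 0.972, 0.234, -0.0]
contact_force: [0.5, 0.1, -2.2]
grip_width: 0.64
grasp_force: 63.9
rest (array([ 495.7, -197.4]), 26.7, array([57.4, 98.2]), np.float64(33.4), 668, array([ 500.4, -197.9]))
held (array([ 497.7, -194.3]), 25.2, array([85.1, 92.1]), np.float64(171.3), 801, array([ 512.3, -190.2]))
rest (array([ 444. , -200.7]), 90.1, array([ 3. , 14.7]), np.float64(34.3), 9, array([ 444.5, -199.8]))
held (array([ 443.3, -198.9]), 90.2, array([ 5.3, 15.9]), np.float64(171.5), 17, array([ 444.1, -196.8]))
t 6.6 pos [ 494.7 -197.7  150.4] tooly -62.9 tilt [ 0.  0. -1.] F [ 0.  -0.1 -1.3] w 0.641 gf 63.9 j [-0.01  0.2  -0.41 -0.   -0.96  2.05]
shift [ -0.5   0.6 113.4] turn 0.1
```

```bash
python3 -m inch '[[0,[0,0,10],0],[0,[0,0,30],0],[0,[0,0,50],0],[0,[0,0,67],0],[0,[0,0,80],0],[0,[0,0,90],0],[0,[0,0,97],0],[0,[0,0,102],0],[0,[0,0,106],0],[0,[0,0,107],0],[0,[0,0,107],0]]'
python3 -m inch '[[0,[0,0,1],0],[0,[0,0,2],0],[0,[0,0,3],0],[0,[0,0,4],0],[0,[0,0,4],0],[0,[0,0,4],0]]'
python3 - <<'E'
from h import *
go(494.5,-198.5,38,117)
p,d=bot.get_image("scene");cv2.imwrite("pics/s4.png",cv2.resize(p[140:275,120:300,::-1],(800,600)))
E
```

```text
time_s: 7.7
position: [0.4948, -0.1985, 0.0435]
orientation: [0.0, 0.972, 0.233, 0.0]
contact_force: [-0.3, 0.6, -1.4]
grip_width: 0.64
grasp_force: 63.9
time_s: 8.3
position: [0.4945, -0.1985, 0.0393]
orientation: [-0.0, 0.972, 0.233, -0.0]
contact_force: [-0.5, 0.1, -2.6]
grip_width: 0.643
grasp_force: 63.9
t 8.3 pos [ 494.5 -198.5   39.3] tooly -63.0 tilt [-0.  0. -1.] F [-0.5  0.1 -2.6] w 0.643 gf 63.9 j [-0.01  0.34 -0.53 -0.   -0.7   2.06]
shift [-0.   0.   1.3] turn -0.0
```

View pics/s4.png

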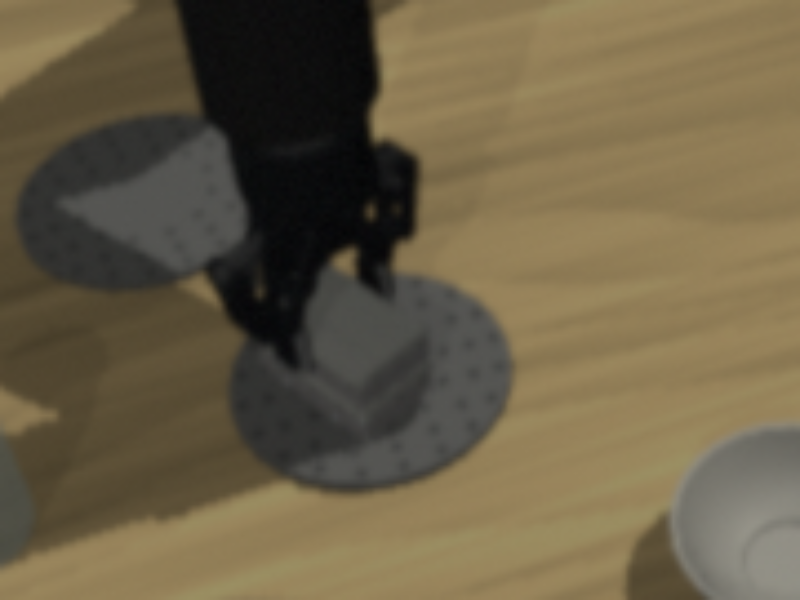

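The upper tin's near corner, at (365,390) in the crop, lies over the lower tin's corner at (365,435), so the two are square. There is no contact force yet, so I'll lower in small steps.

```bash
python3 -m inch '[[0,[0,0,0.5],0],[0,[0,0,1],0],[0,[0,0,1],0],[0,[0,0,1],0]]'; python3 -m inch '[[0,[0,0,0.5],0],[0,[0,0,1],0],[0,[0,0,1],0],[0,[0,0,1],0]]'
```

```text
time_s: 8.75
position: [0.4945, -0.1985, 0.0383]
orientation: [-0.0, 0.972, 0.233, -0.0]
contact_force: [0.2, -1.0, -1.7]
grip_width: 0.64
grasp_force: 63.9
time_s: 9.15
position: [0.4946, -0.1985, 0.038]
orientation: [0.0, 0.972, 0.233, 0.0]
contact_force: [-2.8, 1.2, 6.1]
grip_width: 0.64
grasp_force: 64.9
```

Contact is made at TCP height 38 mm, as expected. I'll release, retreat and check.

```bash
python3 -m inch '[[1,[0,0,0],0],[1,[0,0,0],0],[1,[0,0,0],0],[1,[0,0,0],0],[1,[0,0,0],0],[1,[0,0,0],0],[1,[0,0,0],0],[1,[0,0,0],0]]'
python3 -m inch '[[1,[0,0,-5],0],[1,[0,0,-15],0],[1,[0,0,-30],0],[1,[0,0,-50],0],[1,[0,0,-70],0],[1,[0,0,-90],0],[1,[0,0,-105],0],[1,[0,0,-112],0],[1,[0,0,-115],0],[1,[0,0,-115],0]]'
python3 - <<'E'
from h import *
p,d=bot.get_image("scene");cv2.imwrite("pics/s5.png",cv2.resize(p[140:275,120:300,::-1],(800,600)))
print("upper",tin("scene",d,[.495,-.198],.048,.070));print("was",tin("scene",np.load("s3.npz")["d"],[.495,-.198],.022,.044))
go(494.5,-198.5,10,117)
E
```

```text
time_s: 9.95
position: [0.4946, -0.1984, 0.0373]
orientation: [0.0, 0.972, 0.233, -0.0]
contact_force: [-0.1, -0.7, -0.8]
grip_width: 1.003
grasp_force: 0.0
time_s: 10.95
position: [0.4945, -0.1984, 0.1525]
orientation: [-0.0, 0.972, 0.233, 0.0]
contact_force: [-0.6, 0.7, -0.3]
grip_width: 1.005
grasp_force: 0.0
upper (array([ 495.9, -196.8]), 25.9, array([56.8, 98.6]), np.float64(59.4), 680, array([ 500.7, -197. ]))
was (array([ 495.7, -197.4]), 26.7, array([57.4, 98.2]), np.float64(33.4), 668, array([ 500.4, -197.9]))
t 11.0 pos [ 494.2 -198.4  151.9] tooly -63.0 tilt [-0.001  0.    -1.   ] F [-0.3  0.1 -0.5] w 1.001 gf 0.0 j [-0.01  0.19 -0.41 -0.   -0.97  2.06]
shift [  0.3   0.3 141.9] turn -0.0
```

View pics/s5.png

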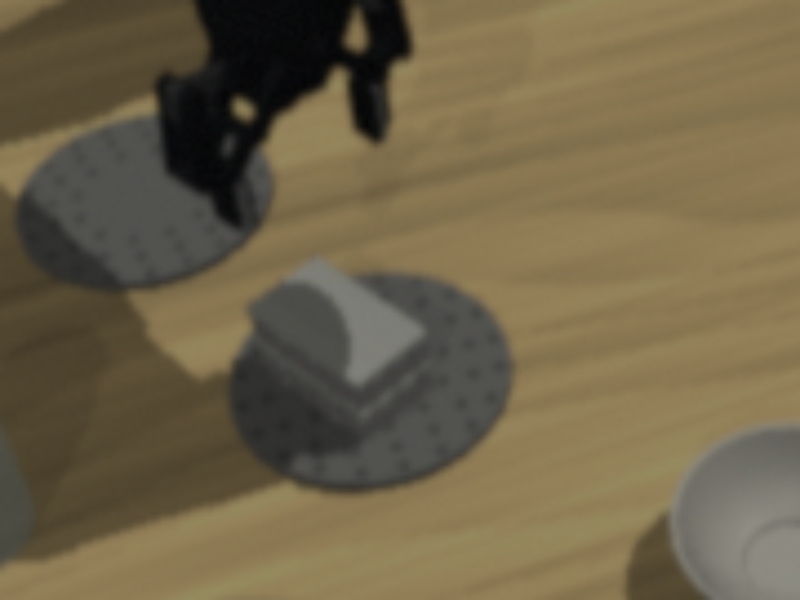

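The pile is square: the upper tin is within 1 mm and 1° of the lower one. Next I'll go down around both tins, mostly on the lower one, and close.

```bash
python3 -m inch '[[1,[0,0,15],0],[1,[0,0,40],0],[1,[0,0,65],0],[1,[0,0,87],0],[1,[0,0,103],0],[1,[0,0,115],0],[1,[0,0,125],0],[1,[0,0,133],0],[1,[0,0,138],0],[1,[0,0,141],0],[1,[0,0,143],0],[1,[0,0,143],0]]'
python3 -m inch '[[0,[0,0,0],0],[0,[0,0,0],0],[0,[0,0,0],0],[0,[0,0,0],0],[0,[0,0,0],0],[0,[0,0,0],0],[0,[0,0,0],0],[0,[0,0,0],0]]'
python3 -m inch '[[0,[0,0,-1],0],[0,[0,0,-4],0],[0,[0,0,-8],0],[0,[0,0,-13],0],[0,[0,0,-18],0],[0,[0,0,-23],0],[0,[0,0,-27],0],[0,[0,0,-29],0],[0,[0,0,-30],0],[0,[0,0,-30],0]]'
python3 - <<'E'
from h import *
p,d=bot.get_image("scene");cv2.imwrite("pics/s6.png",cv2.resize(p[140:275,120:300,::-1],(800,600)))
E
```

```text
time_s: 12.2
position: [0.4947, -0.1985, 0.0094]
orientation: [0.0, 0.972, 0.233, 0.0]
contact_force: [0.2, 0.0, 0.3]
grip_width: 1.002
grasp_force: 0.0
time_s: 13.0
position: [0.4951, -0.1986, 0.0099]
orientation: [0.0, 0.972, 0.234, 0.0]
contact_force: [-0.6, -0.9, 6.0]
grip_width: 0.65
grasp_force: 64.4
time_s: 14.0
position: [0.4946, -0.1984, 0.0394]
orientation: [0.0, 0.972, 0.233, 0.0]
contact_force: [-0.1, 0.2, -2.6]
grip_width: 0.651
grasp_force: 64.0
```

View pics/s6.png

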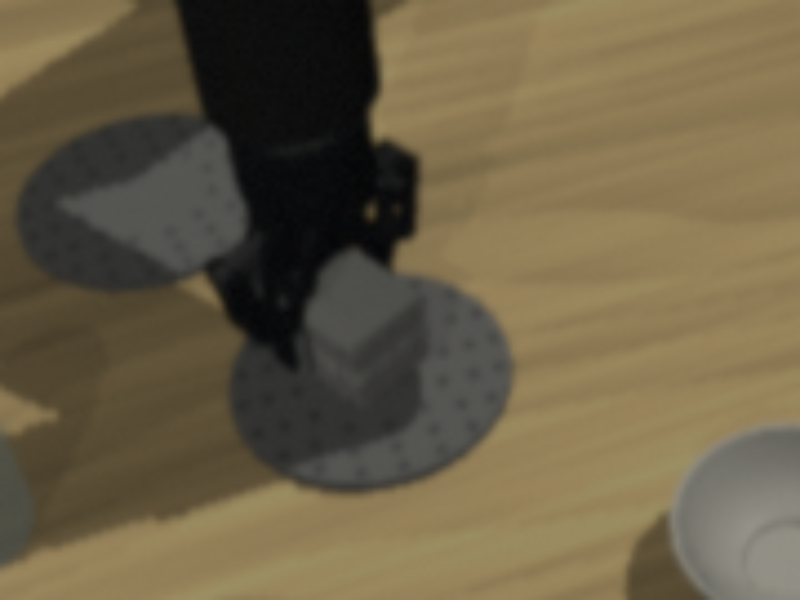

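Both tins have come up together, square (crop about (365,310)), with the lower underside clear of the trivet. I'll lift the remaining 120 mm.

```bash
python3 -m inch '[[0,[0,0,-3],0],[0,[0,0,-10],0],[0,[0,0,-22],0],[0,[0,0,-37],0],[0,[0,0,-54],0],[0,[0,0,-71],0],[0,[0,0,-87],0],[0,[0,0,-100],0],[0,[0,0,-110],0],[0,[0,0,-116],0],[0,[0,0,-119],0],[0,[0,0,-120],0]]'
python3 -m inch '[[0,[0,0,0],0],[0,[0,0,0],0],[0,[0,0,0],0],[0,[0,0,0],0],[0,[0,0,0],0]]'
python3 - <<'E'
from h import *
p,d=bot.get_image("scene");cv2.imwrite("pics/s7.png",cv2.resize(p[90:270,110:350,::-1],(800,600)))
go(494.5,-198.5,160,117)
E
```

```text
time_s: 15.25
position: [0.4945, -0.1984, 0.1594]
orientation: [-0.0, 0.972, 0.233, 0.0]
contact_force: [0.4, 0.3, -3.7]
grip_width: 0.652
grasp_force: 64.1
time_s: 15.75
position: [0.4945, -0.1985, 0.1591]
orientation: [-0.0, 0.972, 0.233, -0.0]
contact_force: [-0.3, 0.1, -3.1]
grip_width: 0.649
grasp_force: 64.1
t 15.8 pos [ 494.5 -198.5  159.2] tooly -63.0 tilt [-0. -0. -1.] F [-1.1 -0.8 -3. ] w 0.647 gf 64.1 j [-0.01  0.19 -0.4   0.   -0.98  2.06]
shift [-0.   0.  -0.8] turn -0.0
```

View pics/s7.png

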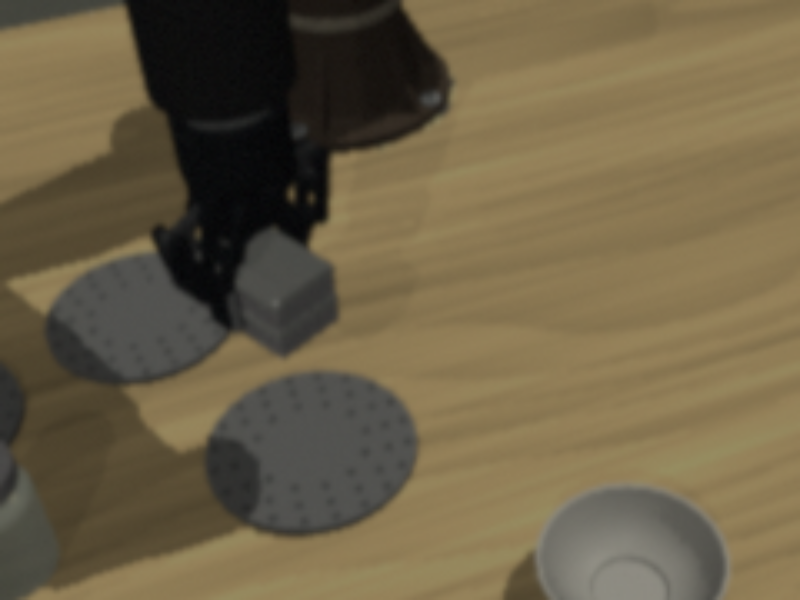

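Both tins hang square and level in the gripper at (285,295) in the crop, with the trivet bare below at (310,450). The vertical force of about 3 N matches two tins. I'll hand in.

```bash
python3 -c "
from plant import bot
print(bot.hand_in())"
```

```text
the job is handed in; nothing more can be done
None
```

The loose tin was stacked squarely on the lower one and released; both are now held together, level and still, about 15 cm above the trivet, and the job is handed in (no verdict came back).

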